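Unbolt the passive door and open a double-door cabinet

TASK

Open up the small blue double-door cabinet for restocking: swing the right-hand door wide open, then slide the brass flush bolt of the left-hand door all the way down while that door is still shut, and then swing the left-hand door wide open too. Leave both doors standing open at about a right angle or more, with the bolt still drawn, and do not disturb the bottle, the jar and the solder reel round the cabinet.

Things in the scene. Friction and masses are not known exactly. Their poses are not given: they have to be found in the camera images.
- cabinet: Blue steel cabinet fixed on the desk, 240 wide (y), 95 deep (x), 206 high. Origin: centre of its underside; x from front to back, y to the left seen from the front, z up. Its two grey doors (14 mm thick, z 16 to 193 mm) have their faces in the plane x = -50 mm and meet at y = 0; the 10 mm top above them ends level with the faces. Things on the shelves inside are fixed.
- right_leaf (a joint): Angle (rad) of the right-hand (-y) door: 0 shut, up to 1.85 as its free edge swings out towards the robot; friction 0.06 N m, stays where left. It starts shut or ajar by up to 0.25. A 3 mm thick steel strip on its edge laps 8 mm over the face of the left door, so this door opens first.
- left_leaf (a joint): Angle (rad) of the left-hand (+y) door: 0 shut, up to 1.85 as its free edge swings out towards the robot; friction 0.06 N m, stays where left. It starts shut and is locked shut while the bolt is up.
- bolt (a joint): Travel (m) of the flush bolt in the left door: at 0 its 8 mm brass rod stands up through a hole in the cabinet's top, 6 mm above it; at 0.020 it is fully drawn, slid straight down to its stop, the rod's end inside the door. Starts between 0 and 0.003; held by 3 N of friction, stays where left.
- bolt_knob (a point): The bolt's knob: a round brass stud 9 mm thick (12 mm at its end) that sticks 32 mm straight out of the left door's face in an upright slot, 18 mm from the door's free edge. The point is on its axis, 20 mm out from the face, 163 mm above the desk when bolted, 143 mm when drawn. Axes of the left door: x into its face, z up.
- right_leaf_pull (a point): The right door's pull: an upright round steel bar 10 mm thick, its axis 36 mm in front of the door's face, its free top 186 mm above the desk; an arm of the same thickness joins its foot (at 128 mm) to the face. The point is on the bar's axis, 165 mm above the desk, 83 mm from the hinge along the door. Axes of the door: x into its face, z up.
- left_leaf_pull (a point): The left door's pull, of the same make: upright round bar 10 mm thick, axis 36 mm in front of the face, free top at 186 mm, arm to the face at 128 mm. The point is on the bar's axis, 165 mm above the desk, 55 mm from the hinge along the door, 47 mm sideways from the bolt's knob. Axes of the door: x into its face, z up.
- right_leaf_hinge (a point): Point on the upright hinge axis of the right door (at its outer front edge), 165 mm above the desk.
- left_leaf_hinge (a point): Point on the upright hinge axis of the left door (at its outer front edge), 165 mm above the desk.
- glue_bottle: Loose black glue bottle with a pointed cap, 32 mm across, 78 mm high, standing beside the cabinet's left wall. Origin: centre of its base.
- swab_jar: Loose white screw-top plastic jar, 44 mm across, 45 mm high, standing beside the cabinet's right wall. Origin: centre of its base.
- solder_reel: Loose reel of solder wire with black flanges, 52 mm across, 30 mm high, standing on the desk to the left of the cabinet, beyond the glue bottle. Origin: centre of its base.

How it is judged:
By the outcome, as a careful person would: the job done as asked, in the order asked, and still so for the second after the job is handed in, with the robot touching nothing.
It also fails if it takes over 59 s, if anything falls off the work surface, if the arm or the gripper's body presses on something with over 40 N, if the wrist force passes 120 N, or if a joint passes its speed limit or range.

ROBOT

A 7-joint arm with a two-finger parallel gripper is mounted at the origin on a cart in front of the work surface, level with it; the furniture and walls round the work are solid. World frame = base frame: x ahead of the robot, y to its left, z up, the work surface at z = 0. Lengths are in mm, angles in rad, forces in N, time in s.
With the tool pointing down it reaches from about 400 to 850 mm from the base axis. Payload 4.4 kg.
Tool frame: the origin (TCP) lies at the very end of the fingers, on their centre line; the grasp point (between the pads) lies 19 mm behind it; z points along the fingers, y is the direction in which the jaws open and shut (so a half turn about z gives the same grasp; the last joint's range is limited). The gripper opens to 94 mm and grips with 3 to 60 N. Pads are 16 mm wide; open, the fingers measure 119 mm over their backs; the gripper's body (75 mm by 177 mm) begins 78 mm behind the grasp point.
Start: joints at [1.148, 0.628, 0.038, 1.517, -0.027, 0.996, -0.02], TCP at [227.061, -609.067, 171.178] pointing down, gripper open.
Joint ranges: [-3.06, 3.06], [-0.37, 2.12], [-1.25, 1.32], [0.18, 2.47], [-1.1, 4.24], [0.23, 1.98], [-2.94, 2.94]. Speed limits (rad/s): [2.57, 2.57, 3.14, 3.14, 3.14, 3.14, 3.14].

INTERFACE

Orientations are given as [roll, pitch, yaw] about the fixed x, y, z axes, in that order (R = Rz(yaw) Ry(pitch) Rx(roll)).
In Python, from bench import bot gives the robot as it stands. The module is installed in compiled form; this text tells all that it offers.
- The arm moves only by the shell command python3 -m handwheel 'ROWS' [OPENING]. ROWS is JSON, a list of rows, each an object with "linear": the shift along the tool's x, y, z scaled (see below), a list of three; "rot": the turn, a rotation vector about the tool's x, y, z scaled (see below), a list of three. In form: [{"linear": [dx, dy, dz], "rot": [ax, ay, az]}, ...]. A call has 1 to 5 rows; each row shifts and turns the commanded pose from where the row before left it, along the tool's axes as they then stand; what a row does not reach is not made up. The controller multiplies each number of a shift by 250 mm and each number of a turn by 2 rad. A row lasts 1/8 s, in which the tool goes at most 62.5 mm and 10.7 degrees, less where a joint would pass 70% of its speed; a pose out of reach is approached as far as the arm can. A call with a number of a shift or a turn outside -1 to 1 is refused whole. A call with a gripper value outside its range is refused whole. OPENING is the closure, from 0 (fully open) to 1 (shut), set as the call begins (- or left out, the last holds). The fingers move at their own pace and stop on an object; the grip force is fixed at half the most. Time passes only in rows, so rows that do not move let the fingers close. It gives the time, the measured TCP pose, the force and the opening at its end, in the units of the state.
- bot.state(): the state, without advancing time (a new reading comes with each control period).
- bot.capture(name): name is "side" or "top" or "wrist"; returns the picture (480x640x3 uint8, red, green, blue); there is no depth.
- bot.get_calibration(name): a dict with "intrinsics" (3x3 intrinsics, pixels), "origin" and "orientation" of the camera in the world; the wrist camera has in their place "hand_eye" (4x4, takes a point from camera to tool coordinates, whose origin is the TCP and whose axes are the flange's). Camera axes: x right, y down, z forward; pixel columns grow to the right and rows downward; lengths in mm; the calibration is good to about 2 mm. The wrist camera is an equidistant fisheye: a pixel r from the principal point sees the ray r / f radians off the axis. A picture is of the moment at which its call begins: read the wrist's pose just before it. get_calibration takes no time and is no camera call.
- bot.sign_off(): hands the job in, once; it reports no verdict.
Trained networks look in the newest picture that a camera, given by its name, has taken for a name from the list of things; names that differ only in an ending like _2 or _b are one class to them, and where a whole thing is asked for, a point or a joint stands for the part that bears it (a point fixed in the world has none). Each returns a list of dicts, best first, with "confidence" (0 to 1); they miss things now and then, are a little off and sometimes report something else, mostly with a low value. They report only what shows in the picture. A call takes as long as a camera call.
- bot.search_frame(camera, label): "point" ([x, y, z] in mm, in the coordinates of the camera as it stood for that picture, good to about 4 mm: the middle of the surface that is visible of it).
- bot.place_of(camera, label): "point" ([x, y, z] in mm, in the coordinates of the camera as it stood for that picture, good to about 4 mm: a listed point, or the origin of a listed thing).
The state is a dict: "clock": time; "joint_positions": joint angles; "qd": joint speeds; "joint_efforts": joint torques, N m; "tcp_pos": TCP position; "ee_rot": TCP orientation; "force": force on the tool from outside, world axes, zero at the start; "ft_torque": the same for the moment, N m; "grip_width": opening from 0.0 (shut) to 1.0 (fully open).
Only numpy, scipy, OpenCV 4.12 (cv2) and the standard library are available. Lean on these libraries where they do the work, as an engineer would, in place of code of your own. Each camera call takes 0.05 s, during which the arm holds its last target. There are 200 camera calls.

## Working session

There is one attempt and no reset: what is moved stays moved. The work goes in short steps, Python scripts to look and compute and a shell command to move; the robot and the scene stay as the last step left them, time stands still between calls to the robot, and variables do not carry over. Pictures are saved under pics/ and viewed, about 8 in all and at most 12, crops included, and the job is handed in when it is done.

```bash
mkdir -p pics
cat > h.py <<'E'
import numpy as np, cv2
from scipy.spatial.transform import Rotation as R
from bench import bot
def Rot(o):
    o=np.array(o,float)
    return o if o.shape==(3,3) else R.from_euler('xyz',o).as_matrix()
def cam2w(name,p,st=None):
    c=bot.get_calibration(name)
    if name=='wrist':
        H=np.array(c['hand_eye']); q=H[:3,:3]@p+H[:3,3]
        return Rot(st['ee_rot'])@q+np.array(st['tcp_pos'])
    return Rot(c['orientation'])@np.array(p)+np.array(c['origin'])
def look(name,labels,fn=None):
    st=bot.state(); im=bot.capture(name)
    if fn: cv2.imwrite('pics/'+fn,im[:,:,::-1])
    for l in labels:
        for d in bot.place_of(name,l)[:2]:
            print(name,l,round(d['confidence'],2),np.round(cam2w(name,np.array(d['point']),st),1))
    return im
E
python3 - <<'E'
from h import *
print(bot.state()); print({n:bot.get_calibration(n) for n in('side','top')})
L=['cabinet','bolt_knob','right_leaf_pull','left_leaf_pull','right_leaf_hinge','left_leaf_hinge','glue_bottle','swab_jar','solder_reel']
a=look('side',L); b=look('top',L)
cv2.imwrite('pics/a.png',cv2.resize(np.vstack([a,b]),(450,600))[:,:,::-1])
cv2.imwrite('pics/a.png',cv2.resize(np.hstack([a,b]),(800,300),interpolation=cv2.INTER_AREA)[:,:,::-1])
E
```

```text
{'clock': 0.0, 'joint_positions': array([ 1.14817906,  0.62932837,  0.03847555,  1.51838142, -0.02696848,
        0.99627287, -0.01997476]), 'qd': array([ 0.0004633 , -0.00120648,  0.00093919, -0.00039296, -0.00075683,
       -0.00012896,  0.00138614]), 'joint_efforts': array([-4.81766965e-04, -5.49735761e+01,  1.14373706e+00, -1.86635631e+01,
       -5.21391642e-02,  2.34694476e-02,  1.56457363e-04]), 'tcp_pos': array([ 226.7805453 , -608.3724666 ,  170.26202023]), 'ee_rot': array([-3.13972260e+00,  7.00519408e-05,  3.56832244e-01]), 'force': array([ 0.95319233, -0.23134651, -0.06513968]), 'ft_torque': array([-0.00438778, -0.04101896, -0.0076178 ]), 'grip_width': 1.0015513468180837}
{'side': {'intrinsics': array([[493.49550467,   0.        , 319.51755025],
       [  0.        , 493.49550467, 242.97132244],
       [  0.        ,   0.        ,   1.        ]]), 'origin': array([-129.43089299,  461.01365338,  502.86614098]), 'orientation': array([-2.00506447,  0.01306571, -2.12341513])}, 'top': {'intrinsics': array([[519.44272076,   0.        , 319.91198229],
       [  0.        , 519.4
[... 448 characters left out ...]
59.8]
side left_leaf_hinge 0.61 [554.5 101.7 161.4]
side glue_bottle 0.92 [610.6 146.3  -2.4]
side swab_jar 0.66 [ 615.9 -201.     1.4]
side solder_reel 0.56 [602.7 225.3  -2.8]
top cabinet 0.64 [613.3 -13.5   0. ]
top bolt_knob 0.59 [537.8   2.1 164.2]
top right_leaf_pull 0.92 [514.8 -68.5 166.9]
top right_leaf_pull 0.4 [554.1 101.2 167.9]
top left_leaf_pull 0.7 [524.8  41.9 165.7]
top right_leaf_hinge 0.72 [ 564.4 -132.7  163.8]
top left_leaf_hinge 0.93 [556.2 101.  168.4]
top left_leaf_hinge 0.63 [602.7 222.5  -2. ]
top glue_bottle 0.56 [607.3 141.    1.6]
top swab_jar 0.73 [ 612.5 -204.7   -1.1]
top solder_reel 0.96 [6.018e+02 2.217e+02 6.000e-01]
top solder_reel 0.44 [611.2  -9.   -1.4]
```

View pics/a.png

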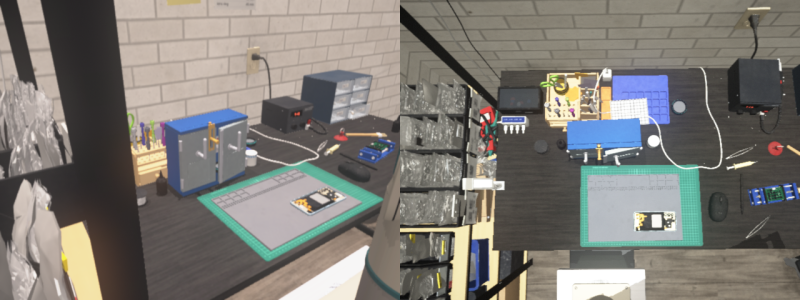

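The side and top views show the cabinet near (612,-14) with a yaw of about 0.04. The right door is ajar by about 0.19. I'll write a planning helper and move to a point above the right pull.

```bash
cat >> h.py <<'E'
def plan(wps,nmax=5,pose=None):
    """wps: list of (x,y,z,yaw) tool-down, prints rows from the present pose, <=50mm & 0.14rad each"""
    s=bot.state(); p=np.array(s['tcp_pos']); r=R.from_euler('xyz',s['ee_rot'])
    for w in wps:
        t=np.array(w[:3],float); rt=R.from_euler('xyz',[np.pi,0,w[3]])
        dv=(r.inv()*rt).as_rotvec()
        n=int(max(1,np.ceil(np.linalg.norm(t-p)/50),np.ceil(np.linalg.norm(dv)/.15)))
        for i in range(n):
            l=r.inv().apply((t-p)/(n-i))/250; v=(r.inv()*rt).as_rotvec()/(n-i)
            print('{"linear":%s,"rot":%s},'%(np.round(l,3).tolist(),np.round(v/2,3).tolist()))
            p=p+r.apply(l*250); r=r*R.from_rotvec(v)
E
python3 -c "
from h import *
plan([(280,-500,260,.357),(512,-64,260,.2)])"
```

```text
{"linear":[0.088, -0.084, -0.089],"rot":[-0.0, -0.0, -0.0]},
{"linear":[0.088, -0.084, -0.089],"rot":[-0.0, -0.0, -0.0]},
{"linear":[0.088, -0.084, -0.089],"rot":[-0.0, -0.0, -0.0]},
{"linear":[0.088, -0.084, -0.089],"rot":[-0.0, -0.0, -0.0]},
{"linear":[0.148, -0.131, -0.0],"rot":[0.0, -0.0, 0.008]},
{"linear":[0.146, -0.133, -0.0],"rot":[0.0, -0.0, 0.008]},
{"linear":[0.144, -0.136, -0.0],"rot":[0.0, -0.0, 0.008]},
{"linear":[0.142, -0.138, -0.0],"rot":[0.0, -0.0, 0.008]},
{"linear":[0.139, -0.14, -0.0],"rot":[0.0, -0.0, 0.008]},
{"linear":[0.137, -0.142, -0.0],"rot":[0.0, -0.0, 0.008]},
{"linear":[0.135, -0.144, -0.0],"rot":[0.0, -0.0, 0.008]},
{"linear":[0.133, -0.146, -0.0],"rot":[0.0, -0.0, 0.008]},
{"linear":[0.13, -0.148, -0.0],"rot":[0.0, -0.0, 0.008]},
{"linear":[0.128, -0.15, -0.0],"rot":[0.0, -0.0, 0.008]},
```

```bash
python3 -m handwheel '[{"linear":[0.088,-0.084,-0.09],"rot":[0,0,0]},{"linear":[0.088,-0.084,-0.09],"rot":[0,0,0]},{"linear":[0.088,-0.084,-0.09],"rot":[0,0,0]},{"linear":[0.088,-0.084,-0.09],"rot":[0,0,0]},{"linear":[0.148,-0.131,0],"rot":[0,0,0.008]}]' 0.55
python3 -m handwheel '[{"linear":[0.146,-0.133,0],"rot":[0,0,0.008]},{"linear":[0.144,-0.136,0],"rot":[0,0,0.008]},{"linear":[0.142,-0.138,0],"rot":[0,0,0.008]},{"linear":[0.139,-0.14,0],"rot":[0,0,0.008]},{"linear":[0.137,-0.142,0],"rot":[0,0,0.008]}]'
python3 -c "
from h import *
plan([(512,-64,260,.2)])"
```

```text
clock: 1.62
tcp_pos: [303.8, -457.3, 263.1]
ee_rot: [3.137, -0.001, 0.338]
force: [1.4, 0.3, 0.2]
grip_width: 0.502
clock: 2.25
tcp_pos: [420.4, -236.7, 261.5]
ee_rot: [3.141, -0.001, 0.26]
force: [0.9, -0.2, 1.0]
grip_width: 0.447
{"linear":[0.133, -0.143, 0.001],"rot":[0.0, -0.0, 0.008]},
{"linear":[0.131, -0.145, 0.001],"rot":[0.0, -0.0, 0.008]},
{"linear":[0.129, -0.147, 0.001],"rot":[0.0, -0.0, 0.008]},
{"linear":[0.126, -0.149, 0.001],"rot":[0.0, -0.0, 0.008]},
```

```bash
python3 -m handwheel '[{"linear":[0.133,-0.143,0],"rot":[0,0,0.008]},{"linear":[0.131,-0.145,0],"rot":[0,0,0.008]},{"linear":[0.129,-0.147,0],"rot":[0,0,0.008]},{"linear":[0.1,-0.12,0],"rot":[0,0,0.008]},{"linear":[0,0,0],"rot":[0,0,0]}]'
python3 - <<'E'
from h import *
look('wrist',['right_leaf_pull','left_leaf_pull','bolt_knob','right_leaf_hinge','left_leaf_hinge'],'w1.png')
look('top',['right_leaf_pull'])
print(bot.state()['tcp_pos'],bot.state()['ee_rot'],bot.state()['joint_positions'])
E
```

```text
clock: 2.88
tcp_pos: [508.0, -70.5, 261.2]
ee_rot: [-3.14, -0.001, 0.203]
force: [-1.7, -0.2, 0.2]
grip_width: 0.452
wrist right_leaf_pull 0.97 [513.3 -64.4 162. ]
wrist left_leaf_pull 0.61 [525.5  48.4 163.1]
wrist bolt_knob 0.75 [543.1   4.  161. ]
wrist right_leaf_hinge 0.95 [ 568.  -139.   163.8]
[506.4533076  -75.17327318 261.29333429] [3.14129258e+00 1.35069411e-05 1.94957427e-01] [ 0.16488286  0.33251322 -0.0990781   1.76903279  0.03774837  1.04180519
 -1.32369454]
```

View pics/w1.png

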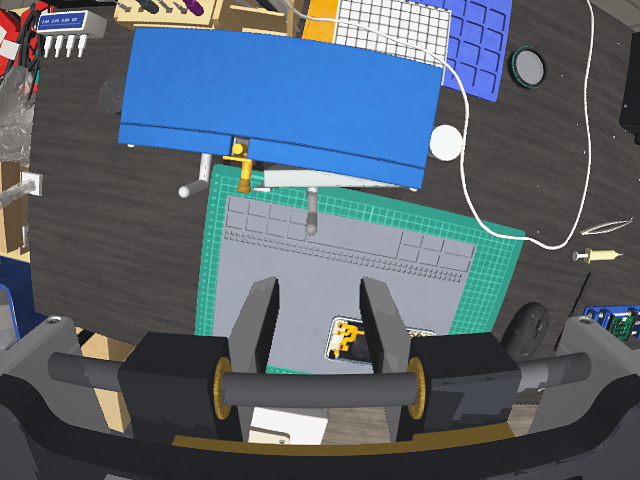

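The wrist view shows the right pull's bar top at about (312,228) px, ahead of the fingers and roughly central. The knob is at (243,185) and the left pull at (185,190). The network's estimates agree, so I'll descend onto the right pull.

```bash
python3 -c "
from h import *
s=bot.state();print(s['tcp_pos'],s['ee_rot'])
plan([(513,-64.5,205,.2),(513,-64.5,145,.2)])"
```

```text
[506.4533076  -75.17327318 261.29333429] [3.14129258e+00 1.35069411e-05 1.94957427e-01]
{"linear":[0.017, -0.018, 0.113],"rot":[0.0, 0.0, -0.001]},
{"linear":[0.017, -0.018, 0.113],"rot":[0.0, 0.0, -0.001]},
{"linear":[-0.0, -0.0, 0.12],"rot":[-0.0, -0.0, -0.0]},
{"linear":[-0.0, -0.0, 0.12],"rot":[-0.0, -0.0, -0.0]},
```

```bash
python3 -m handwheel '[{"linear":[0.017,-0.018,0.11],"rot":[0,0,0]},{"linear":[0.017,-0.018,0.11],"rot":[0,0,0]},{"linear":[0,0,0],"rot":[0,0,0]},{"linear":[0,0,0],"rot":[0,0,0]}]'
python3 - <<'E'
from h import *
look('wrist',['right_leaf_pull'])
plan([(513,-64.5,145,.2)])
E
```

```text
clock: 3.78
tcp_pos: [513.9, -64.2, 207.1]
ee_rot: [3.141, -0.001, 0.196]
force: [-0.0, -0.6, 0.0]
grip_width: 0.449
wrist right_leaf_pull 0.56 [511.1 -60.8 164.4]
{"linear":[-0.003, 0.0, 0.125],"rot":[0.0, -0.001, -0.001]},
{"linear":[-0.003, 0.0, 0.125],"rot":[0.0, -0.001, -0.001]},
```

```bash
python3 -m handwheel '[{"linear":[-0.003,-0.003,0.122],"rot":[0,0,0]},{"linear":[-0.003,-0.002,0.122],"rot":[0,0,0]},{"linear":[0,0,0],"rot":[0,0,0]}]'
python3 -m handwheel '[{"linear":[0,0,0],"rot":[0,0,0]},{"linear":[0,0,0],"rot":[0,0,0]},{"linear":[0,0,0],"rot":[0,0,0]},{"linear":[0,0,0],"rot":[0,0,0]}]' 1
python3 - <<'E'
from h import *
look('wrist',['right_leaf_pull'])
s=bot.state();print(s['tcp_pos'],s['force'],s['grip_width'])
E
```

```text
clock: 4.25
tcp_pos: [510.4, -62.9, 144.5]
ee_rot: [-3.141, 0.003, 0.197]
force: [-0.3, 0.8, 0.2]
grip_width: 0.447
clock: 4.75
tcp_pos: [512.1, -62.8, 145.8]
ee_rot: [3.141, -0.001, 0.197]
force: [-0.3, -1.4, 2.3]
grip_width: 0.082
wrist right_leaf_pull 0.69 [511.  -61.8 161.3]
[512.08824933 -62.73377033 145.75618602] [-0.84118272 -0.10027738  4.80809361] 0.07678372572668661
```

```bash
cat >> h.py <<'E'
def arc(H,r,th0,th1,n,z,yaw0,s=1):
    ws=[]
    for t in np.linspace(th0,th1,n+1)[1:]:
        ws.append((H[0]+r*np.cos(t),H[1]+r*np.sin(t),z,yaw0+s*(t-th0)))
    return ws
E
python3 - <<'E'
from h import *
H=np.array([566.5,-136.5]); p=bot.state()['tcp_pos'][:2]-H
th=np.arctan2(p[1],p[0]); print(np.linalg.norm(p),th)
plan(arc(H,np.linalg.norm(p),th,th+1.5,12,145.5,.197))
E
```

```text
91.66294371629337 2.2063297120674994
{"linear":[-0.04, 0.022, 0.001],"rot":[0.0, -0.0, -0.063]},
{"linear":[-0.04, 0.022, 0.0],"rot":[-0.0, 0.0, -0.062]},
{"linear":[-0.04, 0.022, 0.0],"rot":[-0.0, 0.0, -0.063]},
{"linear":[-0.04, 0.022, 0.0],"rot":[0.0, 0.0, -0.062]},
{"linear":[-0.04, 0.022, 0.0],"rot":[-0.0, 0.0, -0.062]},
{"linear":[-0.04, 0.022, 0.0],"rot":[0.0, 0.0, -0.062]},
{"linear":[-0.04, 0.022, 0.0],"rot":[0.0, 0.0, -0.062]},
{"linear":[-0.04, 0.022, 0.0],"rot":[0.0, 0.0, -0.063]},
{"linear":[-0.04, 0.022, 0.0],"rot":[0.0, 0.0, -0.062]},
{"linear":[-0.04, 0.022, 0.0],"rot":[-0.0, 0.0, -0.063]},
{"linear":[-0.04, 0.022, 0.0],"rot":[0.0, 0.0, -0.063]},
{"linear":[-0.04, 0.022, 0.0],"rot":[-0.0, 0.0, -0.063]},
```

```bash
python3 -m handwheel '[{"linear":[-0.04,0.022,0],"rot":[0,0,-0.0625]},{"linear":[-0.04,0.022,0],"rot":[0,0,-0.0625]},{"linear":[-0.04,0.022,0],"rot":[0,0,-0.0625]},{"linear":[-0.04,0.022,0],"rot":[0,0,-0.0625]}]'
python3 - <<'E'
from h import *
s=bot.state();print(s['force'],s['ft_torque'],s['grip_width'])
H=np.array([566.5,-136.5]); p=s['tcp_pos'][:2]-H
print(np.linalg.norm(p),np.arctan2(p[1],p[0]),s['joint_positions'])
E
```

```text
clock: 5.35
tcp_pos: [483.3, -97.2, 145.8]
ee_rot: [3.141, -0.001, 0.702]
force: [0.0, 0.9, 3.6]
grip_width: 0.076
[0.04142438 0.92415526 3.5588035 ] [ 0.29911273 -0.00757846  0.01769206] 0.07563694367689175
91.97296393027536 2.7002379150983127 [ 0.3133935   0.44867042 -0.24018007  1.97126121  0.15286569  0.73782541
 -0.88644477]
```

Forces are low and the radius is steady, so I'll continue the arc.

```bash
python3 -m handwheel '[{"linear":[-0.04,0.022,0],"rot":[0,0,-0.0625]},{"linear":[-0.04,0.022,0],"rot":[0,0,-0.0625]},{"linear":[-0.04,0.022,0],"rot":[0,0,-0.0625]},{"linear":[-0.04,0.022,0],"rot":[0,0,-0.0625]}]'
python3 -m handwheel '[{"linear":[-0.04,0.022,0],"rot":[0,0,-0.0625]},{"linear":[-0.04,0.022,0],"rot":[0,0,-0.0625]},{"linear":[-0.04,0.022,0],"rot":[0,0,-0.0625]},{"linear":[-0.04,0.022,0],"rot":[0,0,-0.0625]},{"linear":[0,0,0],"rot":[0,0,0]}]'
python3 - <<'E'
from h import *
s=bot.state();print(s['force'],s['ft_torque'],s['grip_width'])
H=np.array([566.5,-136.5]); p=s['tcp_pos'][:2]-H
print(np.linalg.norm(p),np.arctan2(p[1],p[0])-.04-1.98,s['joint_positions'])
E
```

```text
clock: 5.85
tcp_pos: [474.6, -142.1, 145.7]
ee_rot: [-3.141, -0.0, 1.201]
force: [-1.0, 1.7, 4.4]
grip_width: 0.075
clock: 6.48
tcp_pos: [489.6, -186.5, 145.7]
ee_rot: [3.14, 0.001, 1.696]
force: [-0.4, -0.2, 5.0]
grip_width: 0.082
[-0.44878437 -0.1622441   5.04029042] [-0.25456119 -0.0090871  -0.0124787 ] 0.08187760441092748
91.70977835730292 -4.584531407684703 [ 0.65779523  0.52183819 -0.51112855  1.88807623  0.34184906  0.81694789
  0.09227355]
```

```bash
python3 -m handwheel '[{"linear":[0,0,0],"rot":[0,0,0]},{"linear":[0,0,0],"rot":[0,0,0]},{"linear":[0,0,0],"rot":[0,0,0]}]' 0.6
python3 -m handwheel '[{"linear":[0,0,-0.1],"rot":[0,0,0]},{"linear":[0,0,-0.15],"rot":[0,0,0]},{"linear":[0,0,-0.15],"rot":[0,0,0]},{"linear":[0,0,-0.05],"rot":[0,0,0]}]'
python3 - <<'E'
from h import *
plan([(470,-100,258,1.0),(500,0,258,.04)])
E
```

```text
clock: 6.85
tcp_pos: [488.7, -185.0, 145.0]
ee_rot: [-3.141, -0.0, 1.697]
force: [-0.6, -1.4, 0.1]
grip_width: 0.358
clock: 7.35
tcp_pos: [490.1, -185.2, 259.6]
ee_rot: [3.139, 0.002, 1.697]
force: [-0.3, -0.9, -0.2]
grip_width: 0.405
{"linear":[0.07, -0.007, 0.001],"rot":[0.0, 0.0, 0.07]},
{"linear":[0.068, -0.017, 0.001],"rot":[0.0, 0.0, 0.07]},
{"linear":[0.065, -0.026, 0.001],"rot":[0.0, 0.0, 0.07]},
{"linear":[0.061, -0.035, 0.001],"rot":[0.0, 0.0, 0.07]},
{"linear":[0.055, -0.043, 0.001],"rot":[0.0, 0.0, 0.07]},
{"linear":[0.057, -0.016, -0.0],"rot":[-0.0, -0.0, 0.069]},
{"linear":[0.055, -0.024, -0.0],"rot":[-0.0, -0.0, 0.069]},
{"linear":[0.051, -0.031, -0.0],"rot":[-0.0, -0.0, 0.069]},
{"linear":[0.046, -0.038, -0.0],"rot":[-0.0, -0.0, 0.069]},
{"linear":[0.04, -0.044, -0.0],"rot":[-0.0, -0.0, 0.069]},
{"linear":[0.034, -0.049, -0.0],"rot":[-0.0, -0.0, 0.069]},
{"linear":[0.027, -0.053, -0.0],"rot":[-0.0, -0.0, 0.069]},
```

```bash
python3 -m handwheel '[{"linear":[0.07,-0.007,0],"rot":[0,0,0.07]},{"linear":[0.068,-0.017,0],"rot":[0,0,0.07]},{"linear":[0.065,-0.026,0],"rot":[0,0,0.07]},{"linear":[0.061,-0.035,0],"rot":[0,0,0.07]},{"linear":[0.055,-0.043,0],"rot":[0,0,0.07]}]' 1
python3 -m handwheel '[{"linear":[0.057,-0.016,0],"rot":[0,0,0.07]},{"linear":[0.055,-0.024,0],"rot":[0,0,0.07]},{"linear":[0.051,-0.031,0],"rot":[0,0,0.07]},{"linear":[0.046,-0.038,0],"rot":[0,0,0.07]},{"linear":[0.04,-0.044,0],"rot":[0,0,0.07]}]'
python3 -m handwheel '[{"linear":[0.034,-0.049,0],"rot":[0,0,0.07]},{"linear":[0.027,-0.053,0],"rot":[0,0,0.07]},{"linear":[0,0,0],"rot":[0,0,0]}]'
python3 - <<'E'
from h import *
for i in range(2): look('wrist',['left_leaf_pull','bolt_knob','left_leaf_hinge','right_leaf_pull'],'w2.png')
look('top',['bolt_knob','right_leaf_pull'])
look('side',['bolt_knob','right_leaf_pull'])
plan([(540,2,210,.04),(540,2,175,.04)])
E
```

```text
clock: 7.98
tcp_pos: [468.1, -99.2, 256.6]
ee_rot: [-3.14, 0.001, 0.992]
force: [1.2, 0.6, -0.2]
grip_width: 0.003
clock: 8.6
tcp_pos: [490.6, -28.2, 256.5]
ee_rot: [-3.141, 0.002, 0.292]
force: [0.0, 0.5, -0.2]
grip_width: 0.003
clock: 8.98
tcp_pos: [499.9, 0.8, 256.7]
ee_rot: [-3.141, 0.002, 0.021]
force: [-0.1, 0.4, 0.1]
grip_width: 0.003
wrist left_leaf_pull 0.94 [520.6  49.3 161.4]
wrist bolt_knob 0.94 [541.5   4.9 160.7]
wrist right_leaf_pull 0.82 [ 487.1 -185.2  165.2]
wrist left_leaf_pull 0.79 [524.5  43.8 160.4]
wrist bolt_knob 0.92 [541.4   3.6 160.7]
wrist right_leaf_pull 0.85 [ 488.2 -183.1  164.3]
top right_leaf_pull 0.73 [ 491.3 -191.4  166.4]
side bolt_knob 0.69 [538.5  -3.6 158.5]
side right_leaf_pull 0.81 [ 490.6 -183.6  166.8]
{"linear":[0.079, -0.003, 0.095],"rot":[-0.0, -0.0, -0.006]},
{"linear":[0.079, -0.002, 0.095],"rot":[-0.0, -0.0, -0.006]},
{"linear":[-0.0, -0.0, 0.14],"rot":[0.0, -0.0, -0.0]},
```

View pics/w2.png

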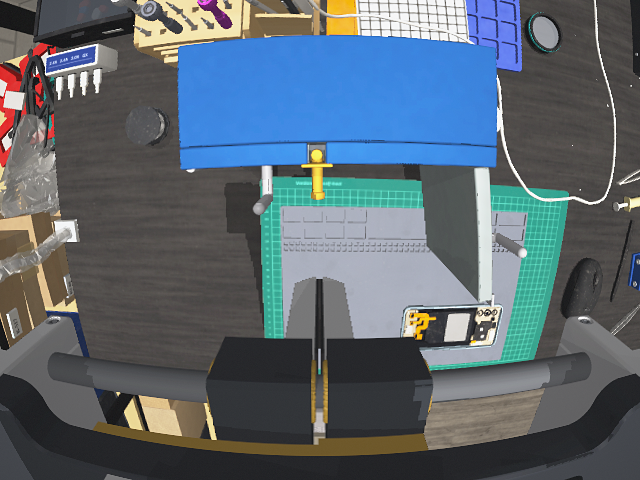

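The right door stands open at about 90° or more: its edge is at (485,290) px. The knob is at (318,190) px, straight ahead of the closed fingers. I'll go above the knob and then press.

```bash
python3 -m handwheel '[{"linear":[0.077,-0.003,0.095],"rot":[0,0,-0.006]},{"linear":[0.077,-0.002,0.095],"rot":[0,0,-0.006]},{"linear":[0,0,0.12],"rot":[0,0,0]},{"linear":[0,0,0],"rot":[0,0,0]}]'
python3 - <<'E'
from h import *
look('wrist',['bolt_knob'],'w3.png')
look('side',['bolt_knob'])
E
```

```text
clock: 10.28
tcp_pos: [537.1, 1.7, 178.3]
ee_rot: [-3.142, 0.005, 0.041]
force: [-0.5, 0.3, -0.3]
grip_width: 0.005
wrist bolt_knob 0.88 [537.2   3.2 159.1]
side bolt_knob 0.64 [539.6  -2.2 155.4]
```

View pics/w3.png

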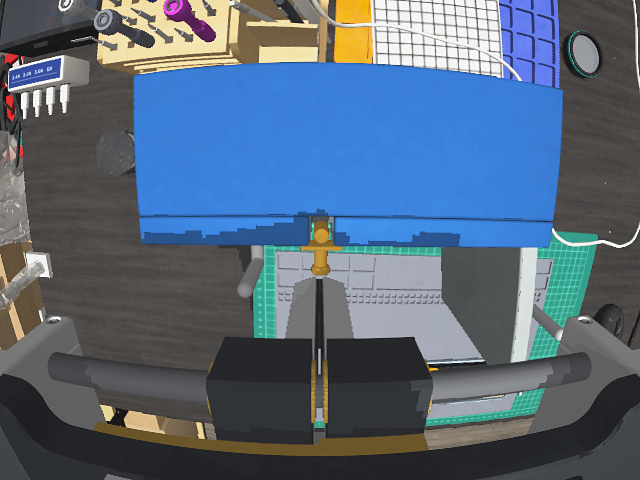

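Run:
```python
from h import *
c=bot.get_calibration('wrist'); H=np.linalg.inv(np.array(c['hand_eye'])); K=np.array(c['intrinsics'])
print(np.round(np.array(c['hand_eye']),2))
s=bot.state(); Rt=Rot(s['ee_rot'])
def pr(w):
    q=H[:3,:3]@(Rt.T@(np.array(w)-s['tcp_pos']))+H[:3,3]
    t=np.arctan2(np.hypot(q[0],q[1]),q[2]); a=np.arctan2(q[1],q[0])
    return np.round([K[0,0]*t*np.cos(a)+K[0,2],K[1,1]*t*np.sin(a)+K[1,2]],0)
print('tcp',pr(s['tcp_pos']),'tcp+8x',pr(s['tcp_pos']+[8,0,0]))
for x in (528,534,540,548,560): print(x,pr([x,2,163]))
print('topfront corners',pr([557,104,206]),pr([566.7,-136,206]),pr([562,-14,206]))
print('pull top',pr([523.5,48,186]))
```

```text
[[   0.     -0.96   -0.27   79.85]
 [   1.      0.     -0.     -0.34]
 [   0.     -0.27    0.96 -213.7 ]
 [   0.      0.      0.      1.  ]]
tcp [320. 271.] tcp+8x [320. 258.]
528 [319. 278.]
534 [319. 269.]
540 [319. 261.]
548 [320. 249.]
560 [321. 231.]
topfront corners [144. 249.] [547. 248.] [351. 249.]
pull top [245. 294.]
```

The knob lies ahead of the fingertips, with its tip at about row 275 px. I'll shift forward 6 mm so the fingers sit well over it and then press in small steps.

```bash
python3 -m handwheel '[{"linear":[0.022,0,0],"rot":[0,0,0]},{"linear":[0,0,0.02],"rot":[0,0,0]},{"linear":[0,0,0.02],"rot":[0,0,0]},{"linear":[0,0,0.016],"rot":[0,0,0]},{"linear":[0,0,0],"rot":[0,0,0]}]'
python3 -m handwheel '[{"linear":[0,0,0.012],"rot":[0,0,0]},{"linear":[0,0,0.012],"rot":[0,0,0]},{"linear":[0,0,0],"rot":[0,0,0]}]'
```

```text
clock: 11.1
tcp_pos: [544.0, 2.0, 165.7]
ee_rot: [-3.142, 0.001, 0.041]
force: [0.1, 0.3, 0.1]
grip_width: 0.008
clock: 11.48
tcp_pos: [544.2, 2.0, 159.9]
ee_rot: [3.142, 0.001, 0.041]
force: [0.6, -0.3, 0.9]
grip_width: 0.005
```

```bash
python3 -m handwheel '[{"linear":[0,0,0.01],"rot":[0,0,0]},{"linear":[0,0,0],"rot":[0,0,0]}]'
python3 - <<'E'
from h import *
im=look('wrist',['bolt_knob']); s=bot.state(); print(s['force'],s['tcp_pos'])
cv2.imwrite('pics/w4.png',cv2.resize(im[180:330,220:420],(800,600))[:,:,::-1])
im=look('side',['bolt_knob'])
cv2.imwrite('pics/s4.png',cv2.resize(im[150:330,250:430],(600,600))[:,:,::-1])
E
```

```text
clock: 11.72
tcp_pos: [544.3, 2.0, 157.5]
ee_rot: [3.142, 0.0, 0.041]
force: [0.8, 0.0, 0.5]
grip_width: 0.003
wrist bolt_knob 0.58 [539.4   4.7 158.9]
[0.5548415  1.3270077  0.45174286] [544.44506493   2.02182405 157.70493728]
side bolt_knob 0.61 [537.9   1.6 161.2]
```

View pics/s4.png

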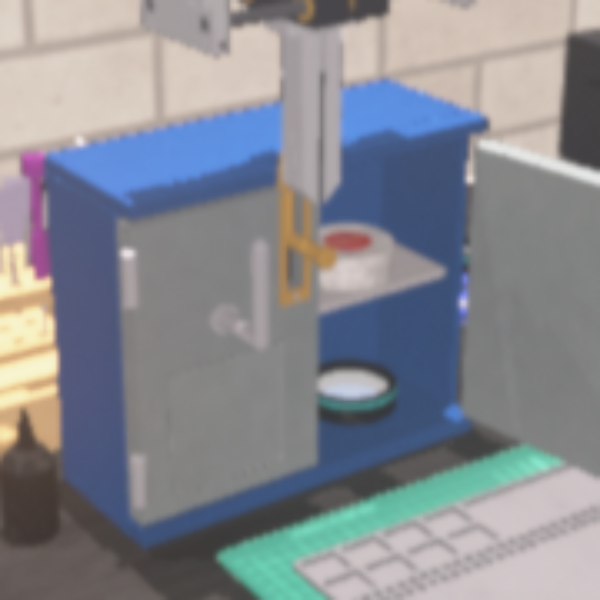

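Run:
```python
from h import *
c=bot.get_calibration('side'); K=np.array(c['intrinsics'])
def pr(w):
    q=K@(Rot(c['orientation']).T@(np.array(w,float)-c['origin'])); q=q[:2]/q[2]
    return np.round((q-[250,150])*600/180)
t=bot.state()['tcp_pos']
print('tcp',pr(t))
for z in (163,160,150,143): print('knob',z,'base',pr([560.5,2,z]),'mid',pr([540.5,2,z]),'tip',pr([528.5,2,z]))
print('top of pull',pr([523.5,48,186]),'top corner L',pr([557,104,206]),'R',pr([566.7,-136,206]))
```

```text
tcp [309. 254.]
knob 163 base [292. 235.] mid [313. 247.] tip [326. 255.]
knob 160 base [292. 240.] mid [313. 252.] tip [326. 260.]
knob 150 base [292. 257.] mid [313. 270.] tip [326. 277.]
knob 143 base [292. 269.] mid [313. 281.] tip [325. 289.]
top of pull [257. 236.] top corner L [127. 201.] R [487. 112.]
```

View pics/w4.png

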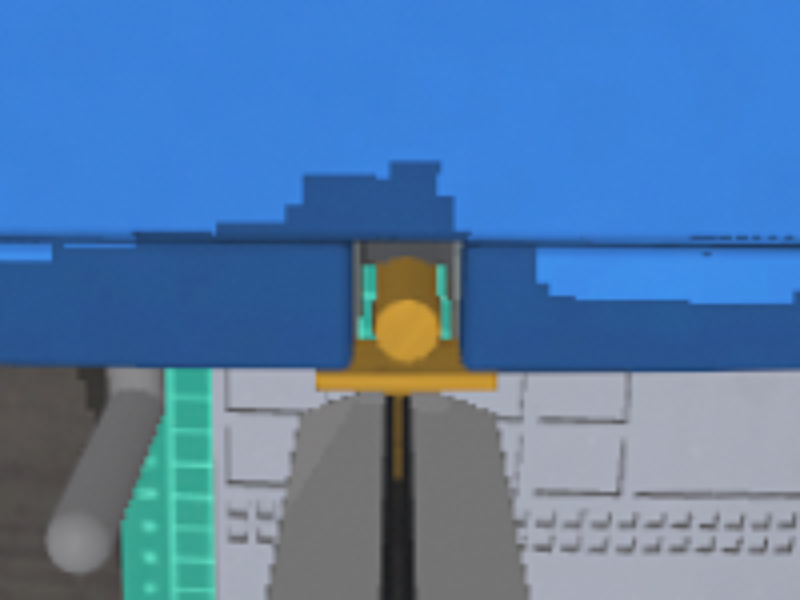

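In both views the fingertips are still above the knob, and there is no contact force. The visible tips end higher than the reported TCP, so I'll carry on down by feel.

```bash
for i in 1 2 3; do python3 -m handwheel '[{"linear":[0,0,0.012],"rot":[0,0,0]},{"linear":[0,0,0],"rot":[0,0,0]}]' | grep -E "tcp|force"; done
```

```text
tcp_pos: [544.2, 2.0, 154.4]
force: [0.2, 0.0, -0.9]
tcp_pos: [544.2, 2.0, 151.4]
force: [0.2, 0.0, -0.6]
tcp_pos: [544.3, 2.0, 148.5]
force: [-0.1, -0.2, 1.2]
```

```bash
for i in 1 2 3 4; do python3 -m handwheel '[{"linear":[0,0,0.012],"rot":[0,0,0]},{"linear":[0,0,0],"rot":[0,0,0]}]' | grep -E "tcp|force"; done
python3 - <<'E'
from h import *
im=look('side',['bolt_knob'])
cv2.imwrite('pics/s5.png',cv2.resize(im[150:270,280:400],(600,600),interpolation=cv2.INTER_CUBIC)[:,:,::-1])
E
```

```text
tcp_pos: [544.2, 2.0, 145.4]
force: [-0.6, 0.2, -0.3]
tcp_pos: [544.3, 2.0, 142.4]
force: [0.5, -0.4, -0.2]
tcp_pos: [544.3, 2.0, 139.5]
force: [0.3, 0.1, 0.2]
tcp_pos: [544.2, 2.0, 136.4]
force: [-1.0, -0.2, 0.3]
side bolt_knob 0.65 [539.8   0.6 158.3]
```

View pics/s5.png

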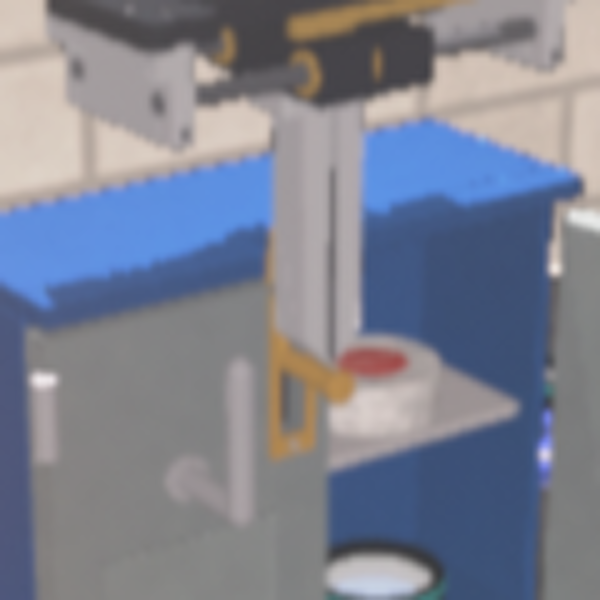

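The tips are now just above the knob, with no contact yet. I'll continue in small steps.

```bash
for i in 1 2 3 4 5 6; do python3 -m handwheel '[{"linear":[0,0,0.008],"rot":[0,0,0]},{"linear":[0,0,0.008],"rot":[0,0,0]}]' | grep -E "tcp|force"; done
```

```text
tcp_pos: [544.5, 2.0, 132.6]
force: [1.1, -0.8, 0.3]
tcp_pos: [544.5, 2.0, 128.7]
force: [-1.0, -0.2, 3.1]
tcp_pos: [544.5, 2.0, 124.6]
force: [-0.4, -1.2, 2.6]
tcp_pos: [544.4, 2.0, 120.6]
force: [0.5, -0.7, 2.0]
tcp_pos: [544.4, 2.0, 116.5]
force: [0.1, 0.4, 2.1]
tcp_pos: [544.6, 1.9, 113.0]
force: [-3.2, -0.2, 16.5]
```

The knob slid under about 3 N from z≈131 and then met a firm stop at 113 (16 N). I'll nudge slightly more, then lift.

```bash
python3 -m handwheel '[{"linear":[0,0,0.004],"rot":[0,0,0]},{"linear":[0,0,0],"rot":[0,0,0]}]'
python3 -m handwheel '[{"linear":[0,0,-0.08],"rot":[0,0,0]},{"linear":[0,0,-0.2],"rot":[0,0,0]},{"linear":[-0.05,0,-0.2],"rot":[0,0,0]},{"linear":[-0.03,-0.1,-0.04],"rot":[0,0,0]},{"linear":[0,0,0],"rot":[0,0,0]}]' 0.6
python3 - <<'E'
from h import *
look('wrist',['bolt_knob','left_leaf_pull']); im=look('side',['bolt_knob','left_leaf_pull']); look('top',['bolt_knob','left_leaf_pull'])
cv2.imwrite('pics/s6.png',cv2.resize(im[150:270,280:400],(600,600),interpolation=cv2.INTER_CUBIC)[:,:,::-1])
plan([(523.5,48,190,.04),(523.5,48,125,.04)])
E
```

```text
clock: 15.52
tcp_pos: [544.6, 2.0, 113.0]
ee_rot: [3.141, -0.001, 0.041]
force: [-3.6, -0.8, 12.7]
grip_width: 0.005
clock: 16.15
tcp_pos: [523.6, 28.1, 242.5]
ee_rot: [-3.141, -0.002, 0.044]
force: [0.2, -0.6, 0.4]
grip_width: 0.401
wrist bolt_knob 0.8 [540.4   5.7 143.4]
wrist bolt_knob 0.47 [ 564.9 -138.4  164.8]
wrist left_leaf_pull 0.84 [526.6  45.9 162.1]
side bolt_knob 0.55 [5.378e+02 3.000e-01 1.398e+02]
side left_leaf_pull 0.56 [524.   48.4 165.8]
{"linear":[0.002, -0.045, 0.102],"rot":[0.0, 0.0, 0.0]},
{"linear":[0.002, -0.045, 0.102],"rot":[0.0, 0.0, 0.0]},
{"linear":[0.0, -0.0, 0.13],"rot":[0.0, 0.0, -0.0]},
{"linear":[0.0, -0.0, 0.13],"rot":[0.0, 0.0, -0.0]},
```

View pics/s6.png

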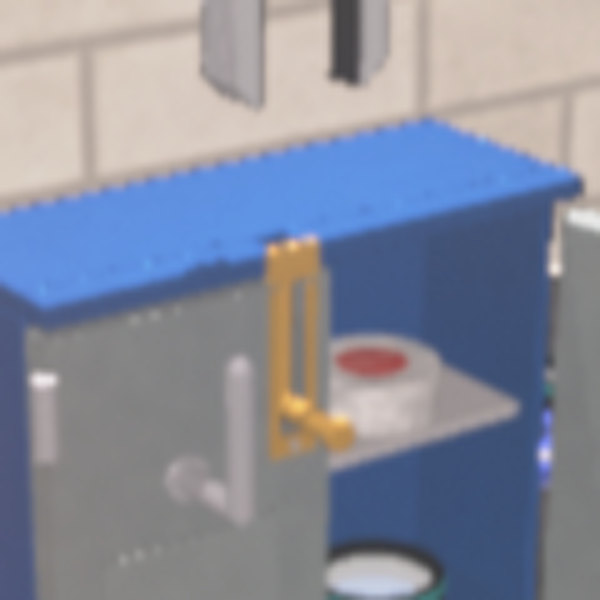

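The bolt is down at the bottom of its slot (knob at (330,425) px in the crop; the networks put it at z≈140–143). Next I'll grip the left pull.

```bash
python3 -m handwheel '[{"linear":[0.003,-0.04,0.1],"rot":[0,0,0]},{"linear":[0.002,-0.04,0.1],"rot":[0,0,0]},{"linear":[0,0,0],"rot":[0,0,0]}]'
python3 - <<'E'
from h import *
look('wrist',['left_leaf_pull'],'w7.png')
plan([(524.5,48,121,.04)])
E
```

```text
clock: 16.98
tcp_pos: [522.4, 46.6, 190.2]
ee_rot: [-3.142, 0.004, 0.042]
force: [-0.7, 0.4, 0.1]
grip_width: 0.403
wrist left_leaf_pull 0.74 [524.4  47.5 161.3]
{"linear":[0.001, -0.004, 0.142],"rot":[0.0, -0.0, 0.0]},
{"linear":[0.001, -0.004, 0.142],"rot":[0.0, -0.0, 0.0]},
```

View pics/w7.png

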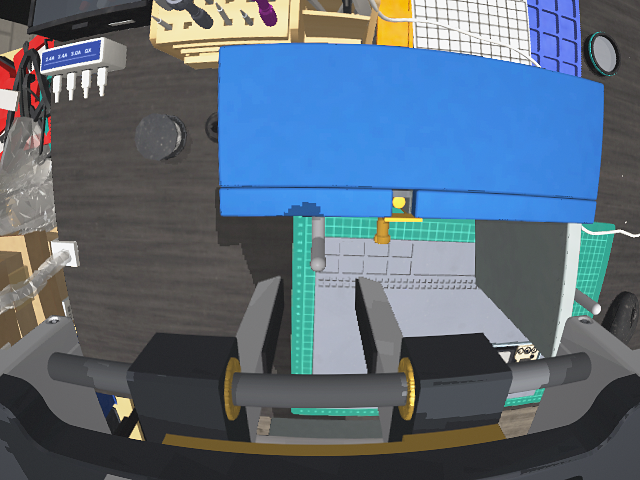

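The bar (318,262) lies centrally between the fingers and the knob is clear of them. I'll descend and grip.

```bash
python3 -m handwheel '[{"linear":[0.002,-0.005,0.14],"rot":[0,0,0]},{"linear":[0.002,-0.004,0.14],"rot":[0,0,0]},{"linear":[0,0,0],"rot":[0,0,0]}]'
python3 -m handwheel '[{"linear":[0,0,0],"rot":[0,0,0]},{"linear":[0,0,0],"rot":[0,0,0]},{"linear":[0,0,0],"rot":[0,0,0]},{"linear":[0,0,0],"rot":[0,0,0]}]' 1
python3 - <<'E'
from h import *
s=bot.state(); print(s['joint_positions'],s['grip_width'])
H=np.array([556.5,104]); p=s['tcp_pos'][:2]-H
th=np.arctan2(p[1],p[0])%(2*np.pi); r=np.linalg.norm(p); print(r,th,'nominal',np.hypot(36,55),np.arctan2(-55,-36)%(2*np.pi)+.04)
plan(arc(H,r,th,th-1.65,12,120.5,.042))
E
```

```text
clock: 17.45
tcp_pos: [523.7, 47.7, 120.9]
ee_rot: [3.141, 0.003, 0.04]
force: [-1.0, 0.3, 0.4]
grip_width: 0.403
clock: 17.95
tcp_pos: [525.3, 47.9, 122.7]
ee_rot: [3.141, -0.001, 0.04]
force: [-1.0, -2.2, 6.0]
grip_width: 0.101
[ 0.02012195  0.52610977 -0.24166231  1.90749397  0.18301926  0.72786407
 -1.85748112] 0.10112931112858196
64.15891023235541 4.204606767129305 nominal 65.73431371817918 4.172824995091367
{"linear":[-0.029, -0.02, 0.009],"rot":[0.0, -0.001, 0.068]},
{"linear":[-0.029, -0.02, -0.0],"rot":[-0.0, -0.0, 0.069]},
{"linear":[-0.029, -0.02, -0.0],"rot":[0.0, -0.0, 0.069]},
{"linear":[-0.029, -0.02, -0.0],"rot":[0.0, -0.0, 0.069]},
{"linear":[-0.029, -0.02, -0.0],"rot":[0.0, -0.0, 0.069]},
{"linear":[-0.029, -0.02, -0.0],"rot":[-0.0, -0.0, 0.069]},
{"linear":[-0.029, -0.02, -0.0],"rot":[-0.0, -0.0, 0.069]},
{"linear":[-0.029, -0.02, -0.0],"rot":[0.0, -0.0, 0.069]},
{"linear":[-0.029, -0.02, -0.0],"rot":[0.0, -0.0, 0.069]},
{"linear":[-0.029, -0.02, -0.0],"rot":[0.0, -0.0, 0.069]},
{"linear":[-0.029, -0.02, -0.0],"rot":[-0.0, -0.0, 0.069]},
{"linear":[-0.029, -0.02, -0.0],"rot":[0.0, -0.0, 0.069]},
```

Following the door fully would take joint 7 past its range, so I'll turn the tool only 0.4 of the door angle and let the round bar pivot in the pads.

Run:
```python
from h import *
p=bot.state()['tcp_pos'][:2]; th=4.18; r=65.5; H=p-r*np.array([np.cos(th),np.sin(th)]); print(H)
plan(arc(H,r,th,th-1.65,12,122.5,.042,.4))
```

```text
[558.55069    104.37093509]
{"linear":[-0.029, -0.022, 0.001],"rot":[0.0, -0.001, 0.027]},
{"linear":[-0.027, -0.024, -0.0],"rot":[-0.0, -0.0, 0.027]},
{"linear":[-0.025, -0.026, -0.0],"rot":[0.0, -0.0, 0.028]},
{"linear":[-0.023, -0.028, -0.0],"rot":[-0.0, -0.0, 0.027]},
{"linear":[-0.02, -0.03, -0.0],"rot":[0.0, -0.0, 0.028]},
{"linear":[-0.018, -0.031, -0.0],"rot":[-0.0, -0.0, 0.028]},
{"linear":[-0.015, -0.033, -0.0],"rot":[0.0, -0.0, 0.027]},
{"linear":[-0.012, -0.034, -0.0],"rot":[-0.0, -0.0, 0.027]},
{"linear":[-0.01, -0.035, -0.0],"rot":[0.0, -0.0, 0.028]},
{"linear":[-0.007, -0.035, -0.0],"rot":[-0.0, -0.0, 0.028]},
{"linear":[-0.004, -0.036, -0.0],"rot":[0.0, -0.0, 0.027]},
{"linear":[-0.001, -0.036, -0.0],"rot":[0.0, -0.0, 0.027]},
```

```bash
python3 -m handwheel '[{"linear":[-0.029,-0.022,0],"rot":[0,0,0.0275]},{"linear":[-0.027,-0.024,0],"rot":[0,0,0.0275]},{"linear":[-0.025,-0.026,0],"rot":[0,0,0.0275]},{"linear":[-0.023,-0.028,0],"rot":[0,0,0.0275]},{"linear":[0,0,0],"rot":[0,0,0]}]'
python3 - <<'E'
from h import *
s=bot.state();print(s['force'],s['ft_torque'],s['grip_width'],s['joint_positions'][6])
H=np.array([557.5,104.2]); p=s['tcp_pos'][:2]-H
print(np.linalg.norm(p),4.18-np.arctan2(p[1],p[0])%(2*np.pi))
look('side',['left_leaf_pull','bolt_knob'])
E
```

```text
clock: 18.58
tcp_pos: [500.1, 73.8, 122.6]
ee_rot: [3.141, -0.001, -0.18]
force: [-1.8, -3.5, 6.7]
grip_width: 0.103
[-1.77114533 -3.48794465  6.69116111] [-0.47688747  0.42502484 -0.17854983] 0.10305247191430152 -2.090280059486295
64.91876650420525 0.5512975340792003
side left_leaf_pull 0.65 [502.2  75.5 167.3]
side bolt_knob 0.58 [490.3  26.5 140.1]
side bolt_knob 0.37 [ 6.12e+02 -1.57e+01 -5.00e-01]
```

The door is following, so I'll continue.

```bash
python3 -m handwheel '[{"linear":[-0.02,-0.03,0],"rot":[0,0,0.0275]},{"linear":[-0.018,-0.031,0],"rot":[0,0,0.0275]},{"linear":[-0.015,-0.033,0],"rot":[0,0,0.0275]},{"linear":[-0.012,-0.034,0],"rot":[0,0,0.0275]}]'
python3 -m handwheel '[{"linear":[-0.01,-0.035,0],"rot":[0,0,0.0275]},{"linear":[-0.007,-0.035,0],"rot":[0,0,0.0275]},{"linear":[-0.004,-0.036,0],"rot":[0,0,0.0275]},{"linear":[-0.001,-0.036,0],"rot":[0,0,0.0275]},{"linear":[0,0,0],"rot":[0,0,0]}]'
python3 - <<'E'
from h import *
s=bot.state();print(s['force'],s['ft_torque'],s['grip_width'],s['joint_positions'][6])
H=np.array([557.5,104.2]); p=s['tcp_pos'][:2]-H
print(np.linalg.norm(p),4.18-np.arctan2(p[1],p[0])%(2*np.pi))
look('side',['left_leaf_pull','bolt_knob','glue_bottle'])
E
```

```text
clock: 19.23
tcp_pos: [491.6, 107.7, 122.6]
ee_rot: [3.139, 0.001, -0.403]
force: [-2.8, -4.1, 8.6]
grip_width: 0.095
clock: 19.85
tcp_pos: [503.4, 144.6, 122.6]
ee_rot: [-3.141, 0.001, -0.619]
force: [-3.6, 2.4, 7.9]
grip_width: 0.097
[-3.62006553  2.35656819  7.85860048] [ 0.41701421  0.91333683 -0.13185234] 0.09732216736482907 -2.557203846738928
67.53637403808567 1.680210729089409
side left_leaf_pull 0.84 [503.6 147.1 164.6]
side bolt_knob 0.52 [457.3 129.8 139.9]
side glue_bottle 0.73 [611.4 146.4  -3.1]
```

Open by about 1.65. I'll release with a small opening to keep clear of the door face, then lift straight up.

```bash
python3 -m handwheel '[{"linear":[0,0,0],"rot":[0,0,0]},{"linear":[0,0,0],"rot":[0,0,0]},{"linear":[0,0,0],"rot":[0,0,0]}]' 0.82
python3 -m handwheel '[{"linear":[0,0,-0.08],"rot":[0,0,0]},{"linear":[0,0,-0.16],"rot":[0,0,0]},{"linear":[0,0,-0.2],"rot":[0,0,0]},{"linear":[0,0,-0.2],"rot":[0,0,0]},{"linear":[0,0,0],"rot":[0,0,0]}]'
python3 -m handwheel '[{"linear":[-0.15,0.1,0],"rot":[0,0,0]},{"linear":[-0.15,0.1,0],"rot":[0,0,0]},{"linear":[0,0.15,0],"rot":[0,0,0]},{"linear":[0,0.15,0],"rot":[0,0,0]},{"linear":[0,0,0],"rot":[0,0,0]}]'
python3 - <<'E'
from h import *
L=['left_leaf_pull','bolt_knob','right_leaf_pull','glue_bottle','swab_jar','solder_reel']
a=look('side',L); b=look('top',L); look('wrist',L[:3])
cv2.imwrite('pics/z.png',np.hstack([cv2.resize(a[130:370,200:440],(400,400)),cv2.resize(b[150:350,170:370],(400,400))])[:,:,::-1])
E
```

```text
clock: 20.42
tcp_pos: [504.2, 142.8, 121.6]
ee_rot: [3.142, -0.0, -0.619]
force: [-0.4, -0.4, 0.3]
grip_width: 0.174
clock: 21.05
tcp_pos: [506.8, 143.7, 285.4]
ee_rot: [-3.135, -0.005, -0.62]
force: [-0.2, -0.4, 0.2]
grip_width: 0.184
clock: 21.68
tcp_pos: [368.4, 82.5, 280.8]
ee_rot: [3.139, 0.001, -0.622]
force: [0.1, -0.1, 0.2]
grip_width: 0.178
side left_leaf_pull 0.92 [507.5 145.1 166.3]
side bolt_knob 0.61 [457.4 131.1 141.1]
side right_leaf_pull 0.87 [ 490.5 -182.8  166.1]
side glue_bottle 0.8 [6.086e+02 1.465e+02 6.000e-01]
side solder_reel 0.91 [603. 225.  -2.]
side solder_reel 0.63 [ 487.8 -185.2  164.8]
top left_leaf_pull 0.72 [506.2 137.3 164.4]
top solder_reel 0.91 [598.6 223.4  -5.6]
wrist left_leaf_pull 0.59 [507.5 141.4 163.2]
wrist bolt_knob 0.82 [456.3 133.7 143. ]
wrist bolt_knob 0.57 [508.1 141.2 163.2]
```

View pics/z.png

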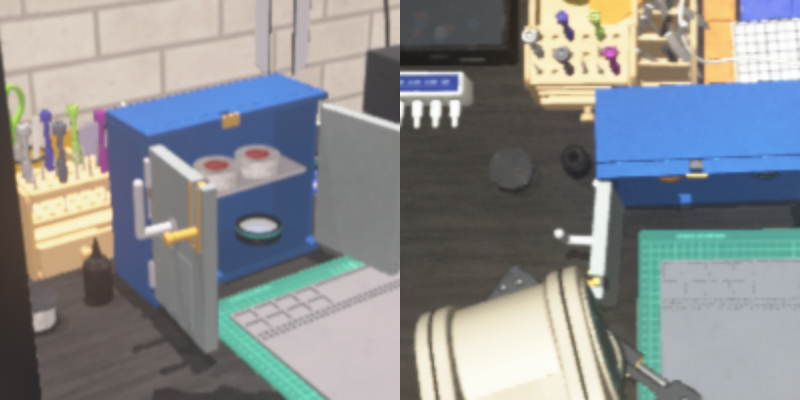

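```bash
python3 -c "
from h import *
print(bot.sign_off())"
```

```text
the job is handed in; nothing more can be done
None
```

Both cabinet doors now stand open past a right angle and the bolt is fully drawn. I handed the job in at about 22 s.

**What I did:**
1. I gripped the right pull and swung that door to about 1.70 rad.
2. With the left door still shut, I pushed the bolt knob down with closed fingers. It slid under about 3 N and then hit a firm stop at about 16 N.
3. I gripped the left pull and swung that door to about 1.65–1.7 rad.
4. I released the pull and backed the arm away from everything.

**Last checks:**
- **Bolt:** The knob read 141–143 mm above the desk, which matches fully drawn (143 mm).
- **Doors:** The last pull positions gave about 1.7 rad for each door.
- **Surroundings:** The glue bottle and solder reel are where they started, within the camera's error. The final pictures gave no reading of the swab jar, so its position is unconfirmed; the gripper stayed well away from it.
- **Forces:** They stayed low throughout, with the 16 N at the bolt's stop the highest reading.

**Disagreement:** The visible fingertips ended about 30 mm above the reported tool point. Because of this I found the bolt knob by contact rather than by position, and set the left grip lower.

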